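# Dry-fit a slab-built box and hold the spring gauge on its lid

## Robot

A 6-joint arm with a two-finger parallel gripper is mounted at the origin on the work surface. World frame = base frame: x ahead of the robot, y to its left, z up, the work surface at z = 0. Lengths are in m, angles in rad, forces in N, time in s.
With the tool pointing down it reaches from about 0.425 to 0.95 m from the base axis. Payload 3.5 kg.
Tool frame: the origin (TCP) lies at the very end of the fingers, on their centre line; the grasp point (between the pads) lies ctrl.tcp_to_grasp behind it (ctrl.tcp_to_grasp is the distance from the TCP to the grasp point, in m); z points along the fingers, y is the line along which they close (so a half turn about z gives the same grasp; the last joint's range is limited). The gripper opens to 85 mm and grips with 20 to 120 N. Pads are 22 mm wide; open, the fingers measure 114 mm over their backs; the gripper's body (76 mm by 85 mm) begins 54 mm behind the grasp point. The pads swing forward as they close: fully open they stand 13 mm farther back than shut.
Start: joints at [0.971, 0.286, 1.577, -0, 1.279, -0.15], TCP at [0.293, 0.608, 0.194] pointing down, gripper open.
Joint ranges: [-2.77, 2.77], [-0.9, 2.22], [0.21, 2.48], [-1.53, 4.67], [0.24, 2.81], [-2.84, 2.84]. Speed limits (rad/s): [2.79, 2.79, 3.14, 3.14, 3.14, 3.14].

## Interface

Orientations are given as a unit quaternion [x, y, z, w].
In Python, from plant import ctrl gives the robot as it stands.
- The arm moves only by the shell command python3 -m inch 'ROWS' [FORCE]. ROWS is JSON, a list of rows, each an object with "slide": the shift along the tool's x, y, z in cm, a list of three; "turn": the turn about the tool's z in rad; "grip": the finger opening in cm, from 0 to 8.54. A call has 1 to 20 rows; each row is the pose to reach, as a shift and turn from the pose commanded when the call began, along the tool's axes at that moment; what a row does not reach only later rows make up. A row lasts 1/10 s, in which the tool goes at most 50 mm and 8.59 degrees, less where a joint would pass 70% of its speed; a pose out of reach is approached as far as the arm can. A call with a gripper value outside its range is refused whole. The fingers move at their own pace and stop on an object; FORCE is the grip in N (left out, the last holds). Time passes only in rows, so rows that repeat a pose let the fingers close. It gives the time, the measured TCP pose, the force, the opening and the grip force at its end, in the units of the state.
- ctrl.get_state(): the state, without advancing time (a new reading comes with each control period).
- ctrl.read_camera(name): name is "scene" or "top" or "wrist"; returns (picture, depth): 400x640x3 uint8, red, green, blue; 400x640 float32, m along the optical axis (not along the pixel's ray), 0 where there is no reading.
- ctrl.camera_info(name): a dict with "K" (3x3 intrinsics, pixels), "D" ([k1, k2, p1, p2, k3] as OpenCV has them; the pictures are not rectified), "camera_from_world" (4x4, takes a point from world to camera coordinates); the wrist camera has in their place "T_tool_cam" (4x4, takes a point from camera to tool coordinates, whose origin is the TCP and whose axes are the flange's). Camera axes: x right, y down, z forward; pixel columns grow to the right and rows downward; lengths in m; the calibration is good to about 2 mm. A picture is of the moment at which its call begins: read the wrist's pose just before it. camera_info takes no time and is no camera call.
- ctrl.sign_off(): hands the job in; it is judged then, once.
The state is a dict: "time": time; "qpos": joint angles; "dq": joint speeds; "joint_efforts": joint torques, N m; "eef_pos": TCP position; "tcp_rot": TCP orientation; "contact_force": force on the tool from outside, world axes, zero at the start; "wrist_torque": the same for the moment, N m; "opening": opening from 0.0 (shut) to 1.0 (fully open); "finger_force": force on a finger pad.
Only numpy, scipy, OpenCV 4.12 (cv2) and the standard library are available. Lean on these libraries where they do the work, as an engineer would, in place of code of your own. Each camera call takes 0.05 s, during which the arm holds its last target. There are 200 camera calls.

## Task

Finish the dry fit of the fired-clay box whose body already sits in the pocket of the corner-post fixture: set the open collar squarely on the body, then the lid (marked side up, either way round) squarely on the collar, each fully down between the posts and not dropped. Then take the spring gauge from its leaning stand and hold it upright with its tip on the ring mark of the lid, pressing gently so that the spring plunger is pushed about half of its 14 mm travel in; finish while still holding it there, and leave the other things on the table where they are.

Things in the scene. Friction and masses are not known exactly. Their poses are not given: they have to be found in the camera images.
- fixture: fixed fixture: plywood base 110 (x) x 96 (y) x 15 mm, four aluminium corner angles round a pocket 84 (x) x 64 (y) mm centred on it. Origin: centre of the underside, on the table; x within 0.35 rad of straight away from the robot. Angle legs are 4 mm thick, straight to 76 mm above the table, flared outward to 88; 60 mm is free between posts on each long side, for the fingers
- jar_body: terracotta box body, open at the top, 80 (x) x 60 (y) x 30 mm high, walls 8 mm, about 150 g, loose, already standing in the fixture pocket on the 15 mm base (its rim 45 mm above the table). Origin at the centre of its underside. Stays there
- collar: terracotta open frame 80 (x) x 60 (y) x 16 mm thick, bars 12 mm wide (56 x 36 mm window), about 90 g, flat on the table. Origin: centre of its underside; grasp across the 60 mm (fingers closing along y). Seated: underside 45 mm above the table. It and the lid lie to the robot's left, one nearer, one farther, which varies; long sides roughly along world x
- lid: terracotta plain solid slab 80 (x) x 60 (y) x 14 mm thick, about 120 g, flat on the table, marked face up. Origin: centre of its underside; grasp across the 60 mm (fingers closing along y). Seated on the collar: underside 61 mm, top 75 mm above the table. Long sides roughly along world x
- lid_spot (a point): centre of the dark ring mark (16 mm across, with a centre dot) on the lid's top face, 20 mm from the lid's middle along its +x and 14 mm above its underside
- gauge: hand spring gauge, 100 g, along its z (tip to cap): steel barrel 20 mm across (z 0-25 mm), flange 32 across (25-31), square grip 20 x 20 (31-95, flats facing x and y), black cap (95-103); a plunger with ball tip sticks out 25 mm below. Origin: barrel's underside. Starts in the stand, flange on the rim, leaning 0.35 rad with the cap towards the robot; 55 mm along its axis frees it
- gauge_grip (a point): centre of the gauge's square grip, on its axis, 65 mm above the barrel's underside: a good place to grasp, fingers closing along the gauge's y
- gauge_tip (a point): the very tip of the gauge's spring plunger, 25 mm below the barrel's underside when not pressed; moves with the plunger
- plunger (a joint): how far the gauge's plunger is pushed into the barrel, m: 0 out, 0.014 its hard stop; spring about 300 N/m with 0.6 N preload, so half way is about 2.7 N
- stand: fixed wooden gauge stand: a foot 90 x 70 x 14 mm with a square tube (33 mm outside, 23 mm inside, 56 mm long) leaning 0.35 rad towards its own -x, which faces the robot roughly. Origin on the table under the centre of the tube's mouth
- stand_mouth (a point): centre of the stand's tube mouth, 75 mm above the table
- prop: bystander: white ceramic kiln prop, upright cylinder 36 mm across, 60 mm high, loose; origin at the centre of its underside
- tile: bystander: small plain terracotta tile 45 x 45 x 10 mm, loose; origin at the centre of its underside
- glaze_jar: bystander: glaze jar with paper label, 64 mm across, 85 mm high; origin at the centre of its underside
- slip_jar: bystander: amber jar, 56 mm across, 100 mm high; origin at the centre of its underside
- brush: bystander: brush 170 mm long lying along its x
- rib: bystander: flat wooden rib about 110 x 40 x 6 mm lying on the table; origin 45 mm from its square end
- bowl: bystander: white bowl, 100 mm across, 45 mm high; origin at the centre of its underside
Mind the look-alikes: they are no part of the job. What is shaped like the fixture but pink is not meant. What is shaped like the collar but turquoise is not meant.

How it is judged:
On the way, in this order (a step that is already met when the one before it is completed fails the run):
1. the collar is seated squarely on the box body in the pocket and let go (x of jar_body in the frame of fixture between -0.004 and 0.004 m and y of jar_body in the frame of fixture between -0.004 and 0.004 m and z of jar_body in the frame of fixture between 0.012 and 0.018 m and angle between the x axis of each of jar_body, collar and the x axis of fixture, either way round below 0.1 rad and angle between each of jar_body, collar's own z axis and vertical below 0.05 rad and x of collar in the frame of fixture between -0.004 and 0.004 m and y of collar in the frame of fixture between -0.004 and 0.004 m and z of collar in the frame of fixture between 0.042 and 0.048 m and contact force between the fingers and collar below 0.1 N), for 0.2 s.
2. the lid is seated squarely on the collar, marked side up, and let go (x of jar_body in the frame of fixture between -0.004 and 0.004 m and y of jar_body in the frame of fixture between -0.004 and 0.004 m and z of jar_body in the frame of fixture between 0.012 and 0.018 m and angle between the x axis of each of jar_body, collar, lid and the x axis of fixture, either way round below 0.1 rad and angle between each of jar_body, collar, lid's own z axis and vertical below 0.05 rad and x of collar in the frame of fixture between -0.004 and 0.004 m and y of collar in the frame of fixture between -0.004 and 0.004 m and z of collar in the frame of fixture between 0.042 and 0.048 m and x of lid in the frame of fixture between -0.004 and 0.004 m and y of lid in the frame of fixture between -0.004 and 0.004 m and z of lid in the frame of fixture between 0.058 and 0.064 m and contact force between the fingers and lid below 0.1 N and height (world z) of lid_spot above 0.071 m), for 0.2 s.
3. the gauge is taken out of its stand in the fingers (contact force between the fingers and gauge above 1 N and contact force between gauge and stand below 0.05 N and distance between gauge and stand above 0.09 m), for 0.1 s.
At the end, for the whole second after the job is handed in: Body, collar and lid are seated in the pocket (4 mm of centre, 3 mm of height, 0.1 rad square, tilt under 0.05 rad); the gauge, in the fingers and within 0.12 rad of upright, has its tip within 6 mm of the mark, plunger in 3.5 to 10.5 mm, 1 to 6 N on the lid, off the fixture (x of jar_body in the frame of fixture between -0.004 and 0.004 m and y of jar_body in the frame of fixture between -0.004 and 0.004 m and z of jar_body in the frame of fixture between 0.012 and 0.018 m and angle between the x axis of each of jar_body, collar, lid and the x axis of fixture, either way round below 0.1 rad and angle between each of jar_body, collar, lid's own z axis and vertical below 0.05 rad and x of collar in the frame of fixture between -0.004 and 0.004 m and y of collar in the frame of fixture between -0.004 and 0.004 m and z of collar in the frame of fixture between 0.042 and 0.048 m and x of lid in the frame of fixture between -0.004 and 0.004 m and y of lid in the frame of fixture between -0.004 and 0.004 m and z of lid in the frame of fixture between 0.058 and 0.064 m and horizontal distance between gauge_tip and lid_spot below 0.006 m and angle between gauge's own z axis and vertical below 0.12 rad and value of joint plunger between 0.0035 and 0.0105 m and contact force between gauge and lid between 1 and 6 N and contact force between the fingers and gauge above 1 N and contact force between gauge and fixture below 0.3 N and height (world z) of lid_spot above 0.071 m); the arm keeps its last pose, push and grip.
It fails at once if the gauge is pushed into the lid with more than 12 N (contact force between gauge and lid above 12 N).
It fails at once if the collar is dropped (falls free of the fingers faster than 0.6 m/s, as after some 20 mm) (linear speed of collar above 0.6 m/s and contact force between the fingers and collar below 0.02 N).
It fails at once if the lid is dropped (falls free of the fingers faster than 0.6 m/s, as after some 20 mm) (linear speed of lid above 0.6 m/s and contact force between the fingers and lid below 0.02 N).
It fails at once if a bystander is shifted by more than 25 mm (distance of any of prop, tile, glaze_jar, slip_jar, brush, rib, bowl from where it was at the start of the episode above 0.025 m).
It also fails if it takes over 67 s, if anything falls off the work surface, if the arm or the gripper's body presses on something with over 40 N, if the wrist force passes 120 N, or if a joint passes its speed limit or range.

## Working session

There is one attempt and no reset: what is moved stays moved. The work goes in short steps, Python scripts to look and compute and a shell command to move; the robot and the scene stay as the last step left them, time stands still between calls to the robot, and variables do not carry over. Pictures are saved under pics/ and viewed, at most 11 in all, crops included, and the job is handed in when it is done.

```bash
ls; mkdir -p pics; cat > h.py <<'E'
import numpy as np, cv2
from plant import ctrl
from scipy.spatial.transform import Rotation as R
def cam(n):
    s=ctrl.get_state(); im,d=ctrl.read_camera(n); i=ctrl.camera_info(n)
    if n=='wrist':
        T=np.eye(4);T[:3,:3]=R.from_quat(s['tcp_rot']).as_matrix();T[:3,3]=s['eef_pos'];W=T@np.array(i['T_tool_cam'])
    else: W=np.linalg.inv(np.array(i['camera_from_world']))
    return im,d,np.array(i['K']),np.array(i['D']),W
def plane(px,z,K,D,W):
    p=cv2.undistortPoints(np.array(px,float).reshape(-1,1,2),K,D).reshape(-1,2)
    r=np.c_[p,np.ones(len(p))]@W[:3,:3].T
    return W[:3,3]+r*((z-W[2,3])/r[:,2])[:,None]
def cloud(d,K,D,W):
    v,u=np.mgrid[:400,:640]; p=cv2.undistortPoints(np.stack([u,v],-1).reshape(-1,1,2).astype(float),K,D).reshape(-1,2)
    P=np.c_[p,np.ones(len(p))]*d.reshape(-1,1)
    return (P@W[:3,:3].T+W[:3,3]).reshape(400,640,3)
E
python3 - <<'E'
from h import *
s=ctrl.get_state();print(s,ctrl.tcp_to_grasp)
for n in('top','scene'):
    im,d,K,D,W=cam(n);np.savez(n+'.npz',im=im,d=d,K=K,D=D,W=W);cv2.imwrite(f'pics/{n}0.png',im[...,::-1]);print(n,W.round(3),K[0,0],(d>0).mean())
print(ctrl.camera_info('wrist'))
E
```

```text
pics
{'time': 0.0, 'qpos': array([ 9.71040066e-01,  2.87185995e-01,  1.57818800e+00,  2.28005097e-05,
        1.27856623e+00, -1.50014419e-01]), 'dq': array([ 0.00020437, -0.00019274,  0.00078304, -0.00020701,  0.0010711 ,
        0.00086736]), 'joint_efforts': array([-1.86249326e-04, -4.05972254e+01, -2.92633277e+01, -6.81749748e-05,
        5.66146089e-03, -1.97176411e-05]), 'eef_pos': array([0.2929986 , 0.60727088, 0.19212775]), 'tcp_rot': array([ 2.22983595e-01,  9.74821491e-01, -1.08826925e-03, -4.39955138e-04]), 'contact_force': array([ 0.53849577, -0.36709204,  0.66244162]), 'wrist_torque': array([ 0.02043086,  0.03303924, -0.04867931]), 'finger_force': 0.0, 'opening': 1.0035622911002502} 0.0187
top [[-0.000e+00 -9.980e-01  6.900e-02  4.700e-01]
 [-1.000e+00  1.000e-03  9.000e-03  2.200e-02]
 [-9.000e-03 -6.900e-02 -9.980e-01  1.227e+00]
 [ 0.000e+00  0.000e+00  0.000e+00  1.000e+00]] 368.8500998617933 0.9960546875
scene [[ 0.483  0.694 -0.534  1.186]
 [ 0.876 -0.376  0.304 -0.329]
 [ 0.01  -0.614 -0.789  1.053]
 [ 0.     0.     0.     1.   ]] 475.1991225889683 0.99599609375
{'K': array([[326.64192969,   0.        , 319.0498585 ],
       [  0.        , 326.64192969, 201.28788116],
       [  0.        ,   0.        ,   1.        ]]), 'D': array([-0.05760295,  0.        ,  0.        ,  0.        ,  0.        ]), 'T_tool_cam': array([[ 9.93038634e-04, -9.55983175e-01, -2.93419808e-01,
         7.49750162e-02],
       [ 9.99999506e-01,  9.63804776e-04,  2.44213211e-04,
        -1.68689855e-05],
       [ 4.93356915e-05, -2.93419905e-01,  9.55983659e-01,
        -1.79746762e-01],
       [ 0.00000000e+00,  0.00000000e+00,  0.00000000e+00,
         1.00000000e+00]])}
```

View pics/top0.png

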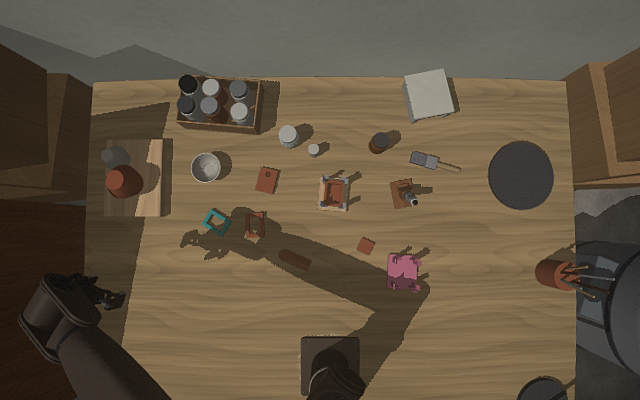

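View pics/scene0.png

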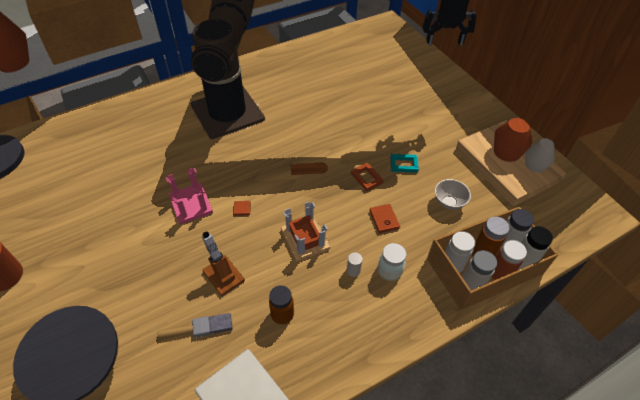

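Top view: the collar candidates are terracotta (256,226) and turquoise (215,222), and the terracotta one fits. The fixture candidates are plywood and aluminium (334,193) and pink (404,271), and the plywood one fits, with the body in it. The lid is at (267,180), since its ring shows in the scene view, while the tile at (366,246) is smaller. The gauge and stand are at (404,194). I'll confirm in an enlarged crop and measure.

```bash
python3 - <<'E'
from h import *
f=np.load('top.npz');im,d,K,D,W=[f[k] for k in('im','d','K','D','W')]
cv2.imwrite('pics/crop1.png',cv2.resize(im[155:300,190:440],None,fx=3.2,fy=3.2,interpolation=cv2.INTER_CUBIC)[...,::-1])
C=cloud(d,K,D,W)
hsv=cv2.cvtColor(im,cv2.COLOR_RGB2HSV)
m=((hsv[...,0]<9)|(hsv[...,0]>174))&(hsv[...,1]>130)&(hsv[...,2]>40)
m=m.astype(np.uint8)
for nm,(u0,u1,v0,v1),z in(('collar',(238,275,205,245),.016),('lid',(250,285,160,200),.014),('body',(322,347,180,208),.045)):
    mm=np.zeros_like(m);mm[v0:v1,u0:u1]=m[v0:v1,u0:u1]
    c=max(cv2.findContours(mm,0,1)[0],key=cv2.contourArea)
    P=plane(c.reshape(-1,2),z,K,D,W)[:,:2]
    print(nm,cv2.contourArea(c),cv2.minAreaRect((P*1000).astype(np.float32)))
for u,v in((267,180),(404,194),(412,202),(334,193),(313,150),(380,143),(289,136)):print(u,v,C[v,u].round(3))
# high points near stand and fixture
for nm,(u0,u1,v0,v1),lo,hi in(('posts',(310,360,165,220),.07,.1),('gauge',(385,430,170,215),.1,.2),('stand',(385,430,170,215),.06,.085)):
    q=C[v0:v1,u0:u1].reshape(-1,3);q=q[(q[:,2]>lo)&(q[:,2]<hi)]
    print(nm,len(q),q.mean(0).round(3),q.min(0).round(3),q.max(0).round(3),cv2.minAreaRect((q[:,:2]*1000).astype(np.float32)))
E
```

```text
collar 1.5 ((429.4309387207031, 252.5840606689453), (2.334848642349243, 9.287979125976562), 45.0594367980957)
lid 1.0 ((600.4457397460938, 237.3511199951172), (10.007267951965332, 3.3400356769561768), 0.7237337231636047)
body 0.0 ((530.6251220703125, -27.921859741210938), (0.0, 0.0), 0.0)
267 180 [0.613 0.206 0.01 ]
404 194 [ 0.56  -0.233  0.081]
412 202 [ 0.531 -0.242  0.145]
334 193 [ 0.568 -0.016  0.023]
313 150 [0.703 0.052 0.062]
380 143 [ 0.717 -0.157  0.101]
289 136 [0.743 0.127 0.085]
posts 111 [ 0.568 -0.012  0.083] [ 0.513 -0.058  0.073] [0.619 0.029 0.092] ((566.3095092773438, -12.382301330566406), (81.43412780761719, 101.14948272705078), 83.75443267822266)
gauge 98 [ 0.539 -0.245  0.131] [ 0.522 -0.259  0.101] [ 0.558 -0.235  0.152] ((539.5675659179688, -247.4453887939453), (34.98207473754883, 21.870742797851562), 14.113099098205566)
stand 84 [ 0.563 -0.238  0.075] [ 0.539 -0.26   0.06 ] [ 0.581 -0.225  0.085] ((559.4729614257812, -243.9549560546875), (37.752525329589844, 34.76225280761719), 13.921796798706055)
```

View pics/crop1.png

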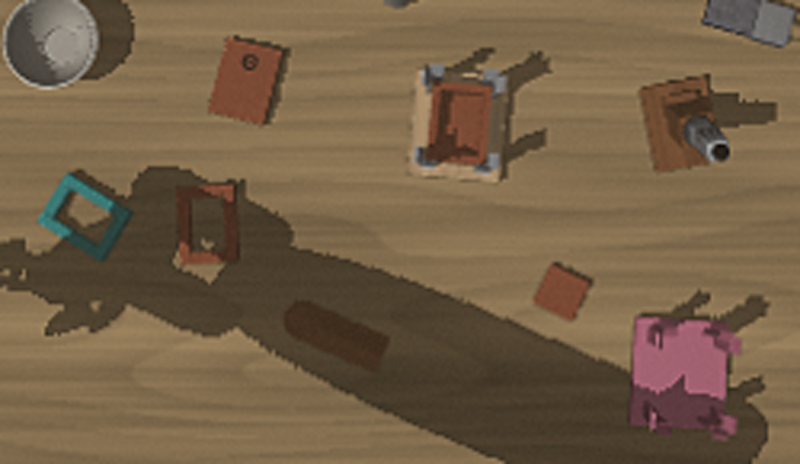

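The crop confirms it: the collar is the terracotta frame in the arm's shadow (crop 208,222), the lid has its ring at its far end (crop 250,62), the plywood fixture is at (458,125), and the gauge's cap is at (720,150).

```bash
cat >> h.py <<'E'
def go(p,yaw):
    "slide cm + turn to bring TCP to p, tool y to world-y rotated by yaw (mod pi)"
    s=ctrl.get_state();M=R.from_quat(s['tcp_rot']).as_matrix()
    y=M[:,1];cur=np.arctan2(-y[0],y[1]);t=-(yaw-cur);t=(t+np.pi/2)%np.pi-np.pi/2
    print('slide',(M.T@(np.array(p)-s['eef_pos'])*100).round(2),'turn',round(t,3),'tcp',s['eef_pos'].round(4),'yaw',round(cur,3),'q6',s['qpos'][5].round(2),'tiltz',M[:,2].round(3),'F',s['contact_force'].round(1),'open',round(s['opening'],3),'t',s['time'])
E
python3 - <<'E'
from h import *
f=np.load('top.npz');K,D,W=[f[k] for k in('K','D','W')]
print(plane([(255,225)],.016,K,D,W),plane([(267,180)],.014,K,D,W))
p=plane([(255,225)],.016,K,D,W)[0]
go([p[0],p[1],.19],0.)
E
```

```text
[[0.4630755  0.24378316 0.016     ]] [[0.61202088 0.20579    0.014     ]]
slide [-31.12 -25.34   0.27] turn -0.45 tcp [0.2931 0.6073 0.1923] yaw -0.45 q6 -0.15 tiltz [-0.001 -0.002 -1.   ] F [-0.2 -0.3 -0. ] open 0.998 t 0.1
```

```bash
python3 -m inch '[{"slide":[-31.1,-25.3,0],"turn":-0.45,"grip":8.54},{"slide":[-31.1,-25.3,0],"turn":-0.45,"grip":8.54},{"slide":[-31.1,-25.3,0],"turn":-0.45,"grip":8.54},{"slide":[-31.1,-25.3,0],"turn":-0.45,"grip":8.54},{"slide":[-31.1,-25.3,0],"turn":-0.45,"grip":8.54},{"slide":[-31.1,-25.3,0],"turn":-0.45,"grip":8.54},{"slide":[-31.1,-25.3,0],"turn":-0.45,"grip":8.54},{"slide":[-31.1,-25.3,0],"turn":-0.45,"grip":8.54},{"slide":[-31.1,-25.3,0],"turn":-0.45,"grip":8.54},{"slide":[-31.1,-25.3,0],"turn":-0.45,"grip":8.54},{"slide":[-31.1,-25.3,0],"turn":-0.45,"grip":8.54},{"slide":[-31.1,-25.3,0],"turn":-0.45,"grip":8.54},{"slide":[-31.1,-25.3,0],"turn":-0.45,"grip":8.54}]'
python3 - <<'E'
from h import *
im,d,K,D,W=cam('wrist');np.savez('w1.npz',im=im,d=d,K=K,D=D,W=W);cv2.imwrite('pics/w1.png',im[...,::-1])
go([.463,.244,.19],0)
E
```

```text
time: 1.4
eef_pos: [0.4628, 0.2461, 0.1934]
tcp_rot: [-0.001, 1.0, 0.0, -0.0]
contact_force: [-0.3, 0.8, -0.3]
opening: 1.0
finger_force: 0.0
slide [-0.01 -0.2   0.34] turn 0.002 tcp [0.4629 0.246  0.1934] yaw 0.002 q6 -1.28 tiltz [-0.  0. -1.] F [0.  0.1 0.1] open 1.002 t 1.45
```

View pics/w1.png

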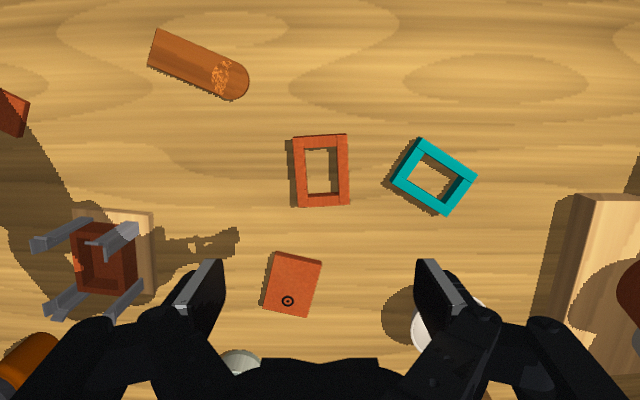

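Wrist view: the collar is centred at (320,170), the lid at (292,285) with its ring at (287,300), and the fixture is at left (105,258).

```bash
cat >> h.py <<'E'
def rect(im,d,K,D,W,box,t,lo=None,zr=0.004):
    "top-face rectangle (mm) in px box at height t"
    u0,u1,v0,v1=box;C=cloud(d,K,D,W);h=cv2.cvtColor(im,cv2.COLOR_RGB2HSV)
    red=((h[...,0]<12)|(h[...,0]>172))&(h[...,1]>110)
    m=np.zeros(d.shape,np.uint8);z=C[...,2]
    m[v0:v1,u0:u1]=(red&(abs(z-t)<zr))[v0:v1,u0:u1]
    c=max(cv2.findContours(m,0,1)[0],key=cv2.contourArea)
    P=plane(c.reshape(-1,2),t,K,D,W)[:,:2]*1000
    r=cv2.minAreaRect(P.astype(np.float32))
    print('rect',np.round(r[0],1),np.round(r[1],1),'ang',round(r[2],2),'z med',np.median(z[m>0]).round(4),m.sum())
    return m,C
E
python3 - <<'E'
from h import *
f=np.load('w1.npz');a=[f[k] for k in('im','d','K','D','W')]
print(cv2.cvtColor(a[0],cv2.COLOR_RGB2HSV)[[170,170,280,150],[301,342,290,335]])
rect(*a,(280,360,125,215),.016)
m,C=rect(*a,(250,330,245,325),.014)
rect(*a,(60,150,210,300),.045)
E
```

```text
[[ 10 201 194]
 [ 10 201 197]
 [ 10 195 192]
 [ 18 148  86]]
rect [462.8 249. ] [79.9 59. ] ang 3.82 z med 0.0152 2137
rect [610.3 211.2] [59.  80.7] ang 76.01 z med 0.0129 2558
rect [564.4  -7.9] [61.8 81.4] ang 84.29 z med 0.0438 1239
```

```bash
python3 - <<'E'
from h import *
f=np.load('w1.npz');a=[f[k] for k in('im','d','K','D','W')]
C=cloud(*a[1:]);q=C[255:300,170:226].reshape(-1,3);q=q[q[:,2]>.15];print(np.sort(q[:,2])[:8:2],q[:,1].min())
go([.4628,.249,0.1],.067)
E
```

```text
[0.24332313 0.24342292 0.24357837 0.24367684] 0.1892375258369551
slide [0.01 0.3  9.34] turn -0.065 tcp [0.4629 0.246  0.1934] yaw 0.002 q6 -1.28 tiltz [-0.  0. -1.] F [0.  0.1 0.1] open 1.002 t 1.45
```

```bash
python3 - <<'E'
from h import *
f=np.load('w1.npz');a=[f[k] for k in('im','d','K','D','W')]
C=cloud(*a[1:])
for v,u in((263,218),(270,215),(285,205),(265,222),(300,215),(310,190),(265,424),(300,460)):print(v,u,a[1][v,u],C[v,u].round(3))
E
```

```text
263 218 0.13763733 [0.453 0.203 0.249]
270 215 0.13381709 [0.454 0.203 0.254]
285 205 0.11935295 [0.453 0.204 0.268]
265 222 0.14303783 [0.457 0.203 0.245]
300 215 0.13107206 [0.465 0.204 0.26 ]
310 190 0.10735704 [0.454 0.203 0.281]
265 424 0.13282305 [0.452 0.289 0.254]
300 460 0.10991309 [0.452 0.294 0.278]
```

```bash
python3 - <<'E'
from h import *
a=cam('scene');np.savez('s1.npz',im=a[0],d=a[1],K=a[2],D=a[3],W=a[4])
C=cloud(*a[1:]);ok=(a[1]>0)&(abs(C[...,0]-.4629)<.05)&(abs(C[...,1]-.246)<.09)&(C[...,2]>.12)
q=C[ok];print(len(q),np.sort(q[:,2])[:60:6].round(3))
for lo in np.arange(.15,.32,.01):
    r=q[(q[:,2]>=lo)&(q[:,2]<lo+.01)]
    if len(r):print(round(lo,3),len(r),r.min(0).round(3),r.max(0).round(3))
v,u=np.where(ok);print(u.min(),u.max(),v.min(),v.max())
E
```

```text
4963 [0.245 0.248 0.25  0.252 0.253 0.253 0.255 0.256 0.258 0.259]
0.24 13 [0.455 0.197 0.245] [0.472 0.297 0.25 ]
0.25 46 [0.45  0.191 0.25 ] [0.477 0.3   0.26 ]
0.26 56 [0.453 0.19  0.26 ] [0.477 0.301 0.27 ]
0.27 48 [0.453 0.191 0.27 ] [0.478 0.302 0.279]
0.28 39 [0.454 0.19  0.28 ] [0.478 0.312 0.29 ]
0.29 121 [0.454 0.173 0.29 ] [0.479 0.318 0.3  ]
0.3 131 [0.451 0.173 0.3  ] [0.484 0.317 0.31 ]
0.31 160 [0.452 0.174 0.31 ] [0.483 0.319 0.32 ]
343 416 0 123
```

Both cameras show the open fingertips about 50 mm above the reported TCP, where the description implies about 13 mm. I'll rely on the images for height and go down in guarded steps.

```bash
python3 -m inch '[{"slide":[0,0.3,5],"turn":-0.065,"grip":8.54},{"slide":[0,0.3,10],"turn":-0.065,"grip":8.54},{"slide":[0,0.3,14],"turn":-0.065,"grip":8.54},{"slide":[0,0.3,16.8],"turn":-0.065,"grip":8.54},{"slide":[0,0.3,16.8],"turn":-0.065,"grip":8.54},{"slide":[0,0.3,16.8],"turn":-0.065,"grip":8.54},{"slide":[0,0.3,16.8],"turn":-0.065,"grip":8.54}]'
python3 - <<'E'
from h import *
a=cam('wrist');np.savez('w2.npz',im=a[0],d=a[1],K=a[2],D=a[3],W=a[4])
cv2.imwrite('pics/w2.png',a[0][...,::-1])
C=cloud(*a[1:]);print(a[4][:3,3]);
for b in((170,226,230,300),(415,470,230,300)):
  q=C[b[2]:b[3],b[0]:b[1]].reshape(-1,3);q=q[abs(q[:,0]-.463)<.02];q=q[q[:,2]>.035];print(q[np.argsort(q[:,2])[:30:6]].round(3))
go([.4628,.249,0.025],.067)
try: rect(*a,(230,420,0,300),.016)
except Exception as e:print(e)
E
```

```text
time: 2.2
eef_pos: [0.4654, 0.2487, 0.0279]
tcp_rot: [-0.033, 0.999, 0.001, 0.002]
contact_force: [-0.0, 0.2, 0.9]
opening: 1.0
finger_force: 0.0
[0.38980647 0.24331091 0.20734396]
[[0.469 0.206 0.078]
 [0.476 0.206 0.078]
 [0.464 0.206 0.078]
 [0.461 0.205 0.079]
 [0.471 0.206 0.079]]
[[0.455 0.291 0.078]
 [0.461 0.291 0.079]
 [0.463 0.291 0.079]
 [0.455 0.291 0.079]
 [0.46  0.291 0.08 ]]
slide [0.27 0.05 0.31] turn -0.002 tcp [0.4655 0.2486 0.0281] yaw 0.065 q6 -1.34 tiltz [ 0.005  0.001 -1.   ] F [ 1.  -0.7  0.1] open 0.997 t 2.25
rect [462.9 248.6] [79.6 59. ] ang 3.77 z med 0.0152 6656
```

View pics/w2.png

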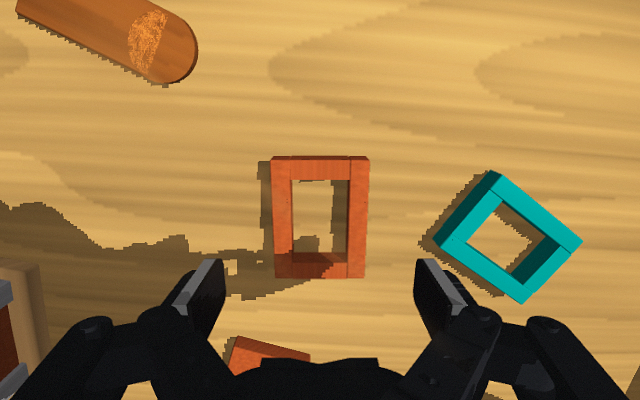

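Wrist view: the collar is now at (320,217) between the open fingers, whose tips (220,262) and (418,262) are at z 0.078, so the 50 mm offset is confirmed. I'll go down until the open tips are about 14 mm up, then close.

```bash
python3 -m inch '[{"slide":[0.27,0.05,3],"turn":0,"grip":8.54},{"slide":[0.27,0.05,5.5],"turn":0,"grip":8.54},{"slide":[0.27,0.05,6.4],"turn":0,"grip":8.54},{"slide":[0.27,0.05,6.4],"turn":0,"grip":8.54},{"slide":[0.27,0.05,6.4],"turn":0,"grip":8.54},{"slide":[0.27,0.05,6.4],"turn":0,"grip":5.5},{"slide":[0.27,0.05,6.4],"turn":0,"grip":5.5},{"slide":[0.27,0.05,6.4],"turn":0,"grip":5.5},{"slide":[0.27,0.05,6.4],"turn":0,"grip":5.5},{"slide":[0.27,0.05,6.4],"turn":0,"grip":5.5},{"slide":[0.27,0.05,6.4],"turn":0,"grip":5.5},{"slide":[0.27,0.05,6.4],"turn":0,"grip":5.5}]' 40
python3 - <<'E'
from h import *
go([.4628,.249,0.025],.067)
a=cam('scene');C=cloud(*a[1:]);h=cv2.cvtColor(a[0],cv2.COLOR_RGB2HSV)
ok=(abs(C[...,0]-.4629)<.02)&(abs(C[...,1]-.246)<.09)&(h[...,1]<100)&(C[...,2]<.1)&(C[...,2]>.002);q=C[ok];print(q[np.argsort(q[:,2])[:40:5]].round(3))
E
```

```text
time: 3.45
eef_pos: [0.4622, 0.2486, -0.0368]
tcp_rot: [-0.033, 0.999, 0.0, 0.001]
contact_force: [-1.2, -0.0, 5.9]
opening: 0.691
finger_force: 44.2
slide [-0.07  0.04 -6.18] turn -0.002 tcp [ 0.4622  0.2486 -0.0368] yaw 0.065 q6 -1.34 tiltz [ 0.003  0.001 -1.   ] F [-1.2 -0.   5.9] open 0.691 t 3.45
[[0.473 0.214 0.007]
 [0.473 0.214 0.015]
 [0.472 0.208 0.018]
 [0.477 0.214 0.02 ]
 [0.47  0.281 0.021]
 [0.472 0.283 0.021]
 [0.472 0.213 0.024]
 [0.462 0.278 0.027]]
```

```bash
python3 -m inch '[{"slide":[0,0,-1],"turn":0,"grip":5.5},{"slide":[0,0,-3],"turn":0,"grip":5.5},{"slide":[0,0,-6],"turn":0,"grip":5.5},{"slide":[0,0,-9],"turn":0,"grip":5.5},{"slide":[0,0,-12],"turn":0,"grip":5.5},{"slide":[0,0,-15],"turn":0,"grip":5.5},{"slide":[0,0,-17],"turn":0,"grip":5.5},{"slide":[0,0,-17.7],"turn":0,"grip":5.5},{"slide":[0,0,-17.7],"turn":0,"grip":5.5}]'
python3 - <<'E'
from h import *
go([.64,-.008,.14],-.1)
E
```

```text
time: 4.4
eef_pos: [0.4612, 0.2482, 0.1396]
tcp_rot: [-0.033, 0.999, 0.0, 0.001]
contact_force: [0.7, -0.4, -1.3]
opening: 0.692
finger_force: 43.5
slide [-1.617e+01 -2.673e+01 -2.000e-02] turn 0.165 tcp [0.4612 0.2482 0.1396] yaw 0.065 q6 -1.34 tiltz [ 0.002  0.001 -1.   ] F [ 0.7 -0.4 -1.3] open 0.692 t 4.4
```

```bash
python3 -m inch '[{"slide":[-1,-1.6,0],"turn":0.02,"grip":5.5},{"slide":[-3,-5,0],"turn":0.05,"grip":5.5},{"slide":[-5,-8.2,0],"turn":0.08,"grip":5.5},{"slide":[-7,-11.6,0],"turn":0.11,"grip":5.5},{"slide":[-9,-14.9,0],"turn":0.14,"grip":5.5},{"slide":[-11,-18.2,0],"turn":0.165,"grip":5.5},{"slide":[-13,-21.5,0],"turn":0.165,"grip":5.5},{"slide":[-15,-24.8,0],"turn":0.165,"grip":5.5},{"slide":[-16,-26.4,0],"turn":0.165,"grip":5.5},{"slide":[-16.2,-26.7,0],"turn":0.165,"grip":5.5},{"slide":[-16.2,-26.7,0],"turn":0.165,"grip":5.5},{"slide":[-16.2,-26.7,0],"turn":0.165,"grip":5.5}]'
python3 - <<'E'
from h import *
a=cam('wrist');np.savez('w3.npz',im=a[0],d=a[1],K=a[2],D=a[3],W=a[4])
cv2.imwrite('pics/w3.png',a[0][...,::-1])
go([.564,-.008,.1],-.1)
E
```

```text
time: 5.6
eef_pos: [0.6387, -0.0062, 0.1378]
tcp_rot: [0.049, 0.999, 0.0, -0.001]
contact_force: [-0.1, 0.7, -1.1]
opening: 0.688
finger_force: 43.4
slide [ 7.43 -0.92  3.82] turn 0.002 tcp [ 0.6389 -0.0061  0.1381] yaw -0.098 q6 -1.64 tiltz [-0.001  0.001 -1.   ] F [ 0.2 -0.3 -1.4] open 0.691 t 5.65
```

View pics/w3.png

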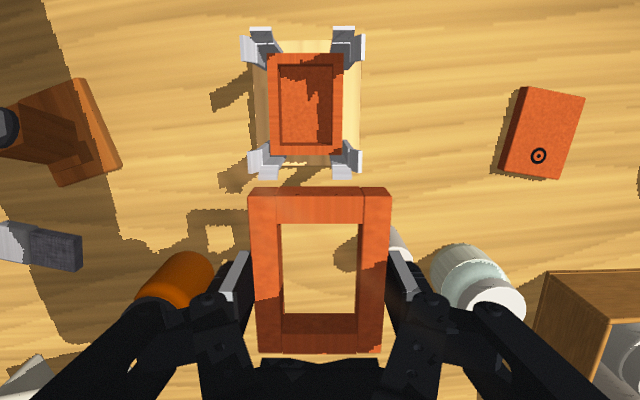

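Wrist view: the body in the fixture is at (305,105), the held collar is square in the fingers at (320,270), and the lid is at (541,133) with its ring at (538,156).

```bash
python3 - <<'E'
from h import *
f=np.load('w3.npz');a=[f[k] for k in('im','d','K','D','W')]
print('body');m,C=rect(*a,(240,370,30,180),.045)
print('lid');rect(*a,(480,600,70,190),.014)
print('collar top');rect(*a,(240,400,180,362),.191,zr=.008)
u0,u1,v0,v1=230,375,15,190
Z=C[v0:v1,u0:u1].reshape(-1,3)
for lo,hi in((.08,.095),(.07,.08),(.012,.018)):
    q=Z[(Z[:,2]>lo)&(Z[:,2]<hi)]
    r=cv2.minAreaRect((q[:,:2]*1000).astype(np.float32));print(lo,len(q),np.round(r[0],1),np.round(r[1],1),round(r[2],2))
E
```

```text
body
rect [565.7 -10. ] [60.  79.1] ang 84.54 z med 0.0444 3175
lid
rect [611.6 208.8] [61.6 79.1] ang 76.04 z med 0.0134 5011
collar top
rect [638.7  -5.7] [60.4 80.5] ang 84.39 z med 0.1897 13733
0.08 1996 [566.2 -10.3] [ 82.4 102.1] 84.41
0.07 921 [565.8  -9.7] [72.9 94.4] 85.27
0.012 3671 [565.9 -10.2] [ 95.9 109.2] 84.43
```

```bash
python3 -m inch '[{"slide":[2,-0.3,0],"turn":0,"grip":5.5},{"slide":[4,-0.6,0],"turn":0,"grip":5.5},{"slide":[6,-1,0],"turn":0,"grip":5.5},{"slide":[7.2,-1.15,0],"turn":0,"grip":5.5},{"slide":[7.2,-1.15,3],"turn":0,"grip":5.5},{"slide":[7.2,-1.15,6],"turn":0,"grip":5.5},{"slide":[7.2,-1.15,7.5],"turn":0,"grip":5.5},{"slide":[7.2,-1.15,7.5],"turn":0,"grip":5.5},{"slide":[7.2,-1.15,7.5],"turn":0,"grip":5.5},{"slide":[7.2,-1.15,7.5],"turn":0,"grip":5.5},{"slide":[7.2,-1.15,7.5],"turn":0,"grip":5.5}]'
python3 - <<'E'
from h import *
go([.5660,-.0105,.008],-.097)
a=cam('wrist');np.savez('w4.npz',im=a[0],d=a[1],K=a[2],D=a[3],W=a[4])
cv2.imwrite('pics/w4.png',a[0][...,::-1])
E
```

```text
time: 6.75
eef_pos: [0.5684, -0.0122, 0.0653]
tcp_rot: [0.05, 0.999, -0.0, 0.002]
contact_force: [-0.3, 0.2, -0.6]
opening: 0.689
finger_force: 43.4
slide [0.27 0.15 5.73] turn -0.003 tcp [ 0.5684 -0.0122  0.0653] yaw -0.1 q6 -1.67 tiltz [ 0.003 -0.001 -1.   ] F [-0.3  0.2 -0.6] open 0.689 t 6.75
```

```bash
python3 -m inch '[{"slide":[0.27,0.15,0],"turn":0,"grip":5.5},{"slide":[0.27,0.15,1],"turn":0,"grip":5.5},{"slide":[0.27,0.15,2],"turn":0,"grip":5.5},{"slide":[0.27,0.15,3],"turn":0,"grip":5.5},{"slide":[0.27,0.15,3],"turn":0,"grip":5.5},{"slide":[0.27,0.15,3],"turn":0,"grip":5.5},{"slide":[0.27,0.15,3],"turn":0,"grip":5.5}]'
python3 - <<'E'
from h import *
go([.5660,-.0105,.008],-.097)
E
```

```text
time: 7.5
eef_pos: [0.5647, -0.0103, 0.0336]
tcp_rot: [0.05, 0.999, -0.0, 0.0]
contact_force: [0.3, -0.1, 0.1]
opening: 0.689
finger_force: 43.4
slide [-0.13 -0.01  2.56] turn -0.003 tcp [ 0.5647 -0.0103  0.0336] yaw -0.1 q6 -1.67 tiltz [ 0. -0. -1.] F [ 0.3 -0.1  0.1] open 0.689 t 7.5
```

```bash
python3 -m inch '[{"slide":[-0.13,0,0.5],"turn":0,"grip":5.5},{"slide":[-0.13,0,1],"turn":0,"grip":5.5},{"slide":[-0.13,0,1.5],"turn":0,"grip":5.5},{"slide":[-0.13,0,1.9],"turn":0,"grip":5.5},{"slide":[-0.13,0,2.2],"turn":0,"grip":5.5},{"slide":[-0.13,0,2.4],"turn":0,"grip":5.5},{"slide":[-0.13,0,2.5],"turn":0,"grip":5.5},{"slide":[-0.13,0,2.5],"turn":0,"grip":5.5},{"slide":[-0.13,0,2.5],"turn":0,"grip":5.5}]'
python3 - <<'E'
from h import *
go([.5660,-.0105,.008],-.097)
E
```

```text
time: 8.4
eef_pos: [0.566, -0.0104, 0.0087]
tcp_rot: [0.05, 0.999, -0.0, 0.0]
contact_force: [0.3, -0.4, -0.1]
opening: 0.69
finger_force: 43.4
slide [ 0.   -0.01  0.07] turn -0.003 tcp [ 0.566  -0.0104  0.0087] yaw -0.1 q6 -1.67 tiltz [ 0. -0. -1.] F [ 0.3 -0.4 -0.1] open 0.69 t 8.4
```

Nothing touches yet. I'll go down the last 1–2 mm slowly, feeling for contact.

```bash
python3 -m inch '[{"slide":[0,0,0.07],"turn":0,"grip":5.5},{"slide":[0,0,0.14],"turn":0,"grip":5.5},{"slide":[0,0,0.14],"turn":0,"grip":5.5},{"slide":[0,0,0.14],"turn":0,"grip":5.5}]'
```

```text
time: 8.8
eef_pos: [0.566, -0.0104, 0.0082]
tcp_rot: [0.05, 0.999, -0.0, 0.0]
contact_force: [-3.2, -0.5, 6.4]
opening: 0.693
finger_force: 44.1
```

```bash
python3 -m inch '[{"slide":[0,0,0.05],"turn":0,"grip":8.54},{"slide":[0,0,0.05],"turn":0,"grip":8.54},{"slide":[0,0,0.05],"turn":0,"grip":8.54},{"slide":[0,0,0.05],"turn":0,"grip":8.54},{"slide":[0,0,0.05],"turn":0,"grip":8.54},{"slide":[0,0,0.05],"turn":0,"grip":8.54},{"slide":[0,0,-2],"turn":0,"grip":8.54},{"slide":[0,0,-5],"turn":0,"grip":8.54},{"slide":[0,0,-9],"turn":0,"grip":8.54},{"slide":[0,0,-13],"turn":0,"grip":8.54},{"slide":[-4,0,-13],"turn":0,"grip":8.54},{"slide":[-7,0,-13],"turn":0,"grip":8.54},{"slide":[-7,0,-13],"turn":0,"grip":8.54},{"slide":[-7,0,-13],"turn":0,"grip":8.54}]'
python3 - <<'E'
from h import *
a=cam('wrist');np.savez('w5.npz',im=a[0],d=a[1],K=a[2],D=a[3],W=a[4])
print('collar');m,C=rect(*a,(240,370,10,185),.061)
Z=C[10:195,230:375].reshape(-1,3)
for lo,hi in((.08,.095),(.012,.018)):
    q=Z[(Z[:,2]>lo)&(Z[:,2]<hi)]
    r=cv2.minAreaRect((q[:,:2]*1000).astype(np.float32));print(lo,len(q),np.round(r[0],1),np.round(r[1],1),round(r[2],2))
q=C[m>0];c=np.linalg.lstsq(np.c_[q[:,:2],np.ones(len(q))],q[:,2],rcond=None)[0];print('tilt',c)
print('lid');rect(*a,(480,639,60,200),.014)
go([.6115,.2085,.14],-.244)
E
```

```text
time: 10.2
eef_pos: [0.6351, -0.0173, 0.1364]
tcp_rot: [0.05, 0.999, 0.0, -0.001]
contact_force: [-0.3, 0.9, -0.6]
opening: 1.004
finger_force: 0.0
collar
rect [567.6 -10.6] [59.3 78.8] ang 84.34 z med 0.0603 4905
0.08 1728 [566.2 -11.3] [ 79.7 102.8] 85.12
0.012 3092 [566.1 -10.2] [ 96.  109.2] 84.49
tilt [2.63623404e-05 1.11586114e-03 6.02573880e-02]
lid
rect [611.5 208.5] [62.  79.4] ang 75.96 z med 0.0134 4978
slide [ 4.54 22.23 -0.36] turn 0.144 tcp [ 0.6345 -0.0172  0.1362] yaw -0.1 q6 -1.66 tiltz [-0.002  0.    -1.   ] F [-0.1 -0.3 -0.1] open 1.002 t 10.25
```

```bash
python3 -m inch '[{"slide":[1,5,0],"turn":0.05,"grip":8.54},{"slide":[2,10,0],"turn":0.1,"grip":8.54},{"slide":[3,15,0],"turn":0.145,"grip":8.54},{"slide":[4,19.6,0],"turn":0.145,"grip":8.54},{"slide":[4.5,22.2,0],"turn":0.145,"grip":8.54},{"slide":[4.5,22.2,4],"turn":0.145,"grip":8.54},{"slide":[4.5,22.2,8],"turn":0.145,"grip":8.54},{"slide":[4.5,22.2,11],"turn":0.145,"grip":8.54},{"slide":[4.5,22.2,11],"turn":0.145,"grip":8.54},{"slide":[4.5,22.2,11],"turn":0.145,"grip":8.54},{"slide":[4.5,22.2,11],"turn":0.145,"grip":8.54}]'
python3 - <<'E'
from h import *
a=cam('wrist');print('lid');rect(*a,(225,415,50,300),.014)
go([.6115,.2085,-.038],-.245)
E
```

```text
time: 11.35
eef_pos: [0.6144, 0.2082, 0.0298]
tcp_rot: [0.122, 0.993, 0.001, 0.002]
contact_force: [0.7, -0.2, -0.3]
opening: 0.999
finger_force: 0.0
lid
rect [611.2 211. ] [58.8 79.2] ang 76.04 z med 0.0133 10694
slide [ 0.35 -0.07  6.81] turn 0.0 tcp [0.6147 0.2083 0.0302] yaw -0.245 q6 -1.16 tiltz [ 0.005  0.001 -1.   ] F [0.7 0.3 0. ] open 0.999 t 11.4
```

```bash
python3 -m inch '[{"slide":[0.25,0.12,3],"turn":0,"grip":8.54},{"slide":[0.25,0.12,5.5],"turn":0,"grip":8.54},{"slide":[0.25,0.12,6.7],"turn":0,"grip":8.54},{"slide":[0.25,0.12,6.7],"turn":0,"grip":8.54},{"slide":[0.25,0.12,6.7],"turn":0,"grip":8.54},{"slide":[0.25,0.12,6.7],"turn":0,"grip":5.5},{"slide":[0.25,0.12,6.7],"turn":0,"grip":5.5},{"slide":[0.25,0.12,6.7],"turn":0,"grip":5.5},{"slide":[0.25,0.12,6.7],"turn":0,"grip":5.5},{"slide":[0.25,0.12,6.7],"turn":0,"grip":5.5},{"slide":[0.25,0.12,6.7],"turn":0,"grip":5.5},{"slide":[0.25,0.12,6.7],"turn":0,"grip":5.5}]' 40
```

```text
time: 12.6
eef_pos: [0.6123, 0.2101, -0.0378]
tcp_rot: [0.122, 0.993, 0.001, 0.002]
contact_force: [-0.1, 1.0, 6.1]
opening: 0.686
finger_force: 44.3
```

```bash
python3 -m inch '[{"slide":[0,0,-1],"turn":0,"grip":5.5},{"slide":[0,0,-3],"turn":0,"grip":5.5},{"slide":[0,0,-6],"turn":0,"grip":5.5},{"slide":[0,0,-9],"turn":0,"grip":5.5},{"slide":[0,0,-12],"turn":0,"grip":5.5},{"slide":[0,0,-15],"turn":0,"grip":5.5},{"slide":[0,0,-17],"turn":0,"grip":5.5},{"slide":[0,0,-17.8],"turn":0,"grip":5.5},{"slide":[0,0,-17.8],"turn":0,"grip":5.5}]'
python3 - <<'E'
from h import *
go([.64,-.01,.14],-.097)
E
```

```text
time: 13.5
eef_pos: [0.6111, 0.2099, 0.1393]
tcp_rot: [0.122, 0.993, 0.0, 0.001]
contact_force: [0.3, 0.1, -1.0]
opening: 0.691
finger_force: 43.6
slide [ -8.14 -20.63  -0.07] turn -0.148 tcp [0.6111 0.2099 0.1393] yaw -0.245 q6 -1.15 tiltz [ 0.002  0.    -1.   ] F [ 0.3  0.1 -1. ] open 0.691 t 13.5
```

```bash
python3 -m inch '[{"slide":[-1,-2.5,0],"turn":-0.03,"grip":5.5},{"slide":[-2.4,-6,0],"turn":-0.06,"grip":5.5},{"slide":[-3.8,-9.5,0],"turn":-0.09,"grip":5.5},{"slide":[-5.1,-13,0],"turn":-0.12,"grip":5.5},{"slide":[-6.5,-16.5,0],"turn":-0.148,"grip":5.5},{"slide":[-7.7,-19.5,0],"turn":-0.148,"grip":5.5},{"slide":[-8.1,-20.6,0],"turn":-0.148,"grip":5.5},{"slide":[-8.1,-20.6,0],"turn":-0.148,"grip":5.5},{"slide":[-8.1,-20.6,0],"turn":-0.148,"grip":5.5},{"slide":[-8.1,-20.6,0],"turn":-0.148,"grip":5.5},{"slide":[-8.1,-20.6,0],"turn":-0.148,"grip":5.5}]'
python3 - <<'E'
from h import *
s=ctrl.get_state();a=cam('wrist');np.savez('w6.npz',im=a[0],d=a[1],K=a[2],D=a[3],W=a[4])
print('collar');m,C=rect(*a,(240,370,10,185),.061)
z=s['eef_pos'][2]+.0378+.014
print('lid held');rect(*a,(240,400,180,362),z,zr=.008)
Z=C[10:195,230:375].reshape(-1,3)
for lo,hi in((.08,.095),(.012,.018)):
    q=Z[(Z[:,2]>lo)&(Z[:,2]<hi)]
    r=cv2.minAreaRect((q[:,:2]*1000).astype(np.float32));print(lo,len(q),np.round(r[0],1),np.round(r[1],1),round(r[2],2))
go([.566,-.0105,.024],-.097)
E
```

```text
time: 14.6
eef_pos: [0.6391, -0.0082, 0.1379]
tcp_rot: [0.047, 0.999, 0.0, -0.0]
contact_force: [-0.4, -0.2, -0.7]
opening: 0.689
finger_force: 43.6
collar
rect [567.8 -10.6] [59.4 78.9] ang 84.51 z med 0.0603 4906
lid held
rect [637.5  -7.1] [60.8 80.2] ang 84.6 z med 0.1889 21047
0.08 2003 [566.1 -10.2] [ 82.3 102.1] 84.49
0.012 3110 [566.3 -10.2] [ 95.9 110. ] 84.72
slide [ 7.26 -0.91 11.41] turn 0.002 tcp [ 0.6392 -0.0084  0.1381] yaw -0.095 q6 -1.65 tiltz [-0.  0. -1.] F [-0.5  0.  -1.1] open 0.686 t 14.65
```

```bash
python3 -m inch '[{"slide":[2,-0.3,0],"turn":0,"grip":5.5},{"slide":[4,-0.6,0],"turn":0,"grip":5.5},{"slide":[6,-0.8,0],"turn":0,"grip":5.5},{"slide":[7.1,-0.94,0],"turn":0,"grip":5.5},{"slide":[7.1,-0.94,3],"turn":0,"grip":5.5},{"slide":[7.1,-0.94,5],"turn":0,"grip":5.5},{"slide":[7.1,-0.94,6.5],"turn":0,"grip":5.5},{"slide":[7.1,-0.94,7.5],"turn":0,"grip":5.5},{"slide":[7.1,-0.94,7.5],"turn":0,"grip":5.5},{"slide":[7.1,-0.94,7.5],"turn":0,"grip":5.5},{"slide":[7.1,-0.94,7.5],"turn":0,"grip":5.5},{"slide":[7.1,-0.94,7.5],"turn":0,"grip":5.5},{"slide":[7.1,-0.94,7.5],"turn":0,"grip":5.5}]'
python3 - <<'E'
from h import *
go([.5678,-.0110,.0232],-.097)
E
```

```text
time: 15.95
eef_pos: [0.5683, -0.0123, 0.0639]
tcp_rot: [0.048, 0.999, -0.0, 0.001]
contact_force: [-1.6, 0.6, -1.3]
opening: 0.686
finger_force: 43.5
slide [0.07 0.13 4.07] turn 0.0 tcp [ 0.5683 -0.0123  0.0639] yaw -0.097 q6 -1.67 tiltz [ 0.001 -0.    -1.   ] F [-1.6  0.6 -1.3] open 0.686 t 15.95
```

```bash
python3 -m inch '[{"slide":[0.04,0.13,0],"turn":0,"grip":5.5},{"slide":[0.04,0.13,1],"turn":0,"grip":5.5},{"slide":[0.04,0.13,2],"turn":0,"grip":5.5},{"slide":[0.04,0.13,2.7],"turn":0,"grip":5.5},{"slide":[0.04,0.13,2.7],"turn":0,"grip":5.5},{"slide":[0.04,0.13,2.7],"turn":0,"grip":5.5},{"slide":[0.04,0.13,2.7],"turn":0,"grip":5.5}]'
python3 - <<'E'
from h import *
go([.5678,-.0110,.0232],-.097)
E
```

```text
time: 16.65
eef_pos: [0.5678, -0.0109, 0.0363]
tcp_rot: [0.048, 0.999, -0.0, 0.0]
contact_force: [-0.6, 0.7, -1.2]
opening: 0.685
finger_force: 43.6
slide [-0.   -0.01  1.31] turn 0.0 tcp [ 0.5678 -0.0109  0.0363] yaw -0.097 q6 -1.67 tiltz [ 0.001 -0.    -1.   ] F [-0.6  0.7 -1.2] open 0.685 t 16.65
```

```bash
python3 -m inch '[{"slide":[0,0,0.4],"turn":0,"grip":5.5},{"slide":[0,0,0.8],"turn":0,"grip":5.5},{"slide":[0,0,1.1],"turn":0,"grip":5.5},{"slide":[0,0,1.25],"turn":0,"grip":5.5},{"slide":[0,0,1.35],"turn":0,"grip":5.5},{"slide":[0,0,1.35],"turn":0,"grip":5.5},{"slide":[0,0,1.35],"turn":0,"grip":5.5}]'
```

```text
time: 17.35
eef_pos: [0.5676, -0.0109, 0.0232]
tcp_rot: [0.048, 0.999, 0.0, 0.0]
contact_force: [-1.6, 0.7, 3.9]
opening: 0.687
finger_force: 44.1
```

Contact at exactly the seated height, so I'll release, back off and check.

```bash
python3 -m inch '[{"slide":[0,0,0.04],"turn":0,"grip":8.54},{"slide":[0,0,0.04],"turn":0,"grip":8.54},{"slide":[0,0,0.04],"turn":0,"grip":8.54},{"slide":[0,0,0.04],"turn":0,"grip":8.54},{"slide":[0,0,0.04],"turn":0,"grip":8.54},{"slide":[0,0,0.04],"turn":0,"grip":8.54},{"slide":[0,0,-2],"turn":0,"grip":8.54},{"slide":[0,0,-5],"turn":0,"grip":8.54},{"slide":[0,0,-9],"turn":0,"grip":8.54},{"slide":[0,0,-13],"turn":0,"grip":8.54},{"slide":[-4,0,-13],"turn":0,"grip":8.54},{"slide":[-7,0,-13],"turn":0,"grip":8.54},{"slide":[-7,0,-13],"turn":0,"grip":8.54},{"slide":[-7,0,-13],"turn":0,"grip":8.54}]'
python3 - <<'E'
from h import *
a=cam('wrist');np.savez('w7.npz',im=a[0],d=a[1],K=a[2],D=a[3],W=a[4])
im=a[0].copy()
print('lid');m,C=rect(*a,(240,370,5,195),.075)
# ring
mm=cv2.morphologyEx(m,cv2.MORPH_CLOSE,np.ones((25,25)));g=cv2.cvtColor(a[0],cv2.COLOR_RGB2HSV)[...,2]
mm=cv2.erode(mm,np.ones((5,5)))
v,u=np.where((mm>0)&(g<70));print('ring px',u.mean(),v.mean(),len(u),u.min(),u.max(),v.min(),v.max(),plane([((u.min()+u.max())/2,(v.min()+v.max())/2)],.075,*a[2:]))
Z=C[5:200,230:375].reshape(-1,3)
for lo,hi in((.08,.095),(.012,.018)):
    q=Z[(Z[:,2]>lo)&(Z[:,2]<hi)]
    r=cv2.minAreaRect((q[:,:2]*1000).astype(np.float32));print(lo,len(q),np.round(r[0],1),np.round(r[1],1),round(r[2],2))
# gauge from this view
Z=C[:260,:200].reshape(-1,3);q=Z[(Z[:,2]>.1)&(Z[:,2]<.2)&(Z[:,1]<-.18)];print('gauge',len(q))
cv2.imwrite('pics/w7.png',im[...,::-1])
go([.566,-.01,.14],-.097)
E
```

```text
time: 18.75
eef_pos: [0.6368, -0.0176, 0.1519]
tcp_rot: [0.048, 0.999, 0.0, -0.001]
contact_force: [0.5, -0.1, -0.2]
opening: 1.001
finger_force: 0.0
lid
rect [568.2 -11. ] [59.2 78.4] ang 84.51 z med 0.0743 8075
ring px 319.05494505494505 135.5 182 310 328 126 145 [[ 0.58734995 -0.01278917  0.075     ]]
0.08 1645 [566.5 -10.3] [ 81.5 102.5] 85.05
0.012 2411 [566.  -10.1] [ 96.  108.8] 84.43
gauge 303
slide [7.06 0.06 1.19] turn 0.0 tcp [ 0.6363 -0.0175  0.1518] yaw -0.097 q6 -1.66 tiltz [-0.002  0.    -1.   ] F [-0.5 -0.4  0.5] open 1.0 t 18.8
```

View pics/w7.png

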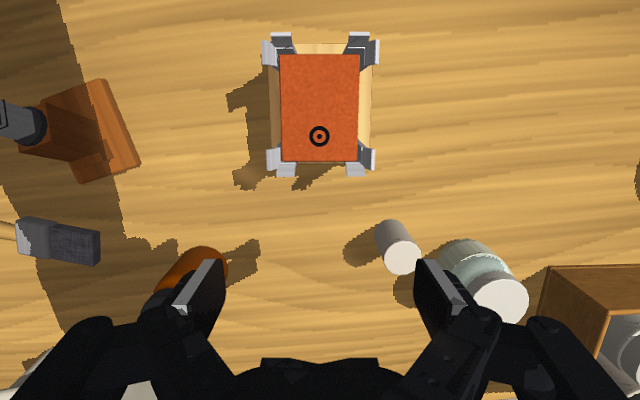

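The lid is seated: its centre is within 2 mm of the fixture's, its top is at 0.0743, and the ring at (319,135) lies at world (0.587,-0.013). Next I'll look at the gauge.

```bash
python3 -m inch '[{"slide":[0,-5,0],"turn":0,"grip":8.54},{"slide":[0,-10,0],"turn":0,"grip":8.54},{"slide":[0.7,-15,0],"turn":0,"grip":8.54},{"slide":[1.5,-20,0],"turn":0,"grip":8.54},{"slide":[2.2,-22.2,0],"turn":0,"grip":8.54},{"slide":[2.2,-22.2,0],"turn":0,"grip":8.54},{"slide":[2.2,-22.2,0],"turn":0,"grip":8.54},{"slide":[2.2,-22.2,0],"turn":0,"grip":8.54},{"slide":[2.2,-22.2,0],"turn":0,"grip":8.54}]'
python3 - <<'E'
from h import *
a=cam('wrist');np.savez('w8.npz',im=a[0],d=a[1],K=a[2],D=a[3],W=a[4])
cv2.imwrite('pics/w8.png',a[0][...,::-1])
C=cloud(*a[1:])
go([.54,-.243,.1],0)
v,u=np.mgrid[:400,:640]
q=(C[...,2]>.012)&(abs(C[...,0]-.55)<.08)&(abs(C[...,1]+.24)<.07)&(v<250)
for lo,hi in((.012,.017),(.06,.08),(.08,.1),(.1,.11),(.11,.12),(.12,.13),(.13,.14),(.14,.15),(.15,.17)):
    P=C[q&(C[...,2]>=lo)&(C[...,2]<hi)]
    if len(P)>5: r=cv2.minAreaRect((P[:,:2]*1000).astype(np.float32));print(lo,len(P),P.mean(0).round(4),np.round(r[0],1),np.round(r[1],1),round(r[2],1))
E
```

```text
time: 19.7
eef_pos: [0.5941, -0.2348, 0.1526]
tcp_rot: [0.047, 0.999, 0.0, -0.0]
contact_force: [-0.2, 0.3, -0.1]
opening: 1.002
finger_force: 0.0
slide [ 5.31 -1.31  5.26] turn -0.095 tcp [ 0.5941 -0.235   0.1526] yaw -0.095 q6 -2.01 tiltz [-0.  0. -1.] F [0.9 0.6 0.1] open 1.0 t 19.75
0.012 2768 [ 0.5683 -0.2324  0.0133] [ 566.9 -241.4] [89.5 69. ] 10.8
0.06 568 [ 0.5615 -0.2376  0.0743] [ 559.1 -243.1] [38.2 33.3] 10.5
0.08 496 [ 0.5615 -0.2402  0.0854] [ 555.2 -244. ] [31.5 31.2] 10.4
0.1 99 [ 0.5522 -0.2421  0.105 ] [ 548.1 -239.5] [14.7 29.2] 57.0
0.11 142 [ 0.5483 -0.2426  0.1147] [ 541.2 -246.3] [24.7 20.5] 10.5
0.12 175 [ 0.5453 -0.2431  0.1248] [ 543.  -241.6] [15.3 28.9] 52.4
0.13 338 [ 0.5346 -0.2454  0.1364] [ 534.6 -247.6] [23.5 20.1] 11.8
0.14 986 [ 0.5331 -0.2475  0.1455] [ 532.4 -248. ] [20.4 20.1] 9.9
0.15 17 [ 0.5345 -0.2481  0.1504] [ 534.4 -248.7] [7.7 4. ] 77.2
```

View pics/w8.png

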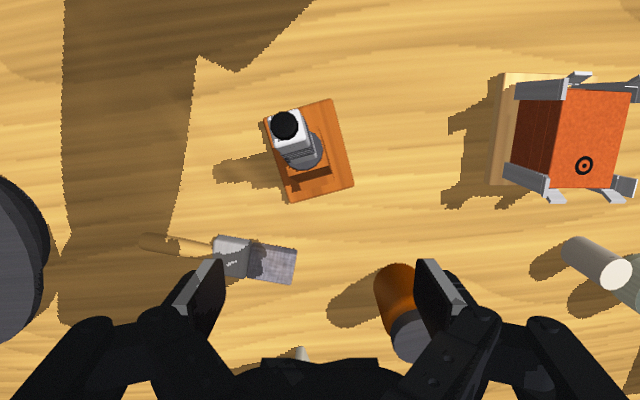

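Wrist view: the gauge's cap is at (284,126), its flange at (302,155), and the stand foot is around (308,150). The depth slices give the mouth at (0.559,-0.243), yaw 0.183, so the grip point is at about (0.5456,-0.2456,0.1126). The tool can't tilt, so I'll grasp the gauge leaning and later bring it upright by pivoting it against the stand's mouth edge.

```bash
python3 -m inch '[{"slide":[2.4,-0.8,0],"turn":-0.14,"grip":8.54},{"slide":[4.73,-1.52,0],"turn":-0.278,"grip":8.54},{"slide":[4.73,-1.52,3],"turn":-0.278,"grip":8.54},{"slide":[4.73,-1.52,3],"turn":-0.278,"grip":8.54},{"slide":[4.73,-1.52,3],"turn":-0.278,"grip":8.54},{"slide":[4.73,-1.52,3],"turn":-0.278,"grip":8.54},{"slide":[4.73,-1.52,3],"turn":-0.278,"grip":8.54}]'
python3 - <<'E'
from h import *
go([.5456,-.2456,.057],.183)
E
```

```text
time: 20.45
eef_pos: [0.5464, -0.2472, 0.124]
tcp_rot: [-0.091, 0.996, -0.001, 0.001]
contact_force: [-0.5, 0.3, 0.7]
opening: 1.001
finger_force: 0.0
slide [0.06 0.18 6.7 ] turn -0.001 tcp [ 0.5464 -0.2472  0.124 ] yaw 0.182 q6 -2.35 tiltz [ 0.002 -0.001 -1.   ] F [-0.5  0.3  0.7] open 1.001 t 20.45
```

```bash
python3 -m inch '[{"slide":[0,0.15,2],"turn":0,"grip":8.54},{"slide":[0,0.15,4],"turn":0,"grip":8.54},{"slide":[0,0.15,6],"turn":0,"grip":8.54},{"slide":[0,0.15,6.7],"turn":0,"grip":8.54},{"slide":[0,0.15,6.7],"turn":0,"grip":8.54},{"slide":[0,0.15,6.7],"turn":0,"grip":8.54},{"slide":[0,0.15,6.7],"turn":0,"grip":5},{"slide":[0,0.15,6.7],"turn":0,"grip":3},{"slide":[0,0.15,6.7],"turn":0,"grip":1.5},{"slide":[0,0.15,6.7],"turn":0,"grip":1.5},{"slide":[0,0.15,6.7],"turn":0,"grip":1.5},{"slide":[0,0.15,6.7],"turn":0,"grip":1.5},{"slide":[0,0.15,6.7],"turn":0,"grip":1.5},{"slide":[0,0.15,6.7],"turn":0,"grip":1.5},{"slide":[0,0.15,6.7],"turn":0,"grip":1.5}]' 40
python3 - <<'E'
from h import *
go([.5456,-.2456,.057],.183)
E
```

```text
time: 21.95
eef_pos: [0.545, -0.2457, 0.0559]
tcp_rot: [-0.091, 0.996, -0.0, 0.0]
contact_force: [-1.3, -0.5, 4.1]
opening: 0.225
finger_force: 42.1
slide [-0.06 -0.01 -0.11] turn -0.002 tcp [ 0.545  -0.2457  0.0559] yaw 0.181 q6 -2.34 tiltz [ 0. -0. -1.] F [-1.3 -0.5  4.1] open 0.225 t 21.95
```

```bash
python3 -m inch '[{"slide":[0.17,0,-0.47],"turn":0,"grip":1.5},{"slide":[0.34,0,-0.94],"turn":0,"grip":1.5},{"slide":[0.51,0,-1.41],"turn":0,"grip":1.5},{"slide":[0.69,0,-1.88],"turn":0,"grip":1.5},{"slide":[0.69,0,-1.88],"turn":0,"grip":1.5},{"slide":[0.69,0,-1.88],"turn":0,"grip":1.5},{"slide":[0.69,0,-1.88],"turn":0,"grip":1.5}]' 40
python3 - <<'E'
from h import *
go([.5456,-.2456,.057],.183)
a=cam('scene');np.savez('s2.npz',im=a[0],d=a[1],K=a[2],D=a[3],W=a[4])
cv2.imwrite('pics/s2.png',cv2.resize(a[0][150:310,130:310],None,fx=3.3,fy=3.3)[...,::-1])
E
```

```text
time: 22.65
eef_pos: [0.5381, -0.2467, 0.0742]
tcp_rot: [-0.09, 0.996, 0.0, -0.0]
contact_force: [-0.2, -0.8, -0.5]
opening: 0.227
finger_force: 41.7
slide [-0.76 -0.03  1.72] turn -0.002 tcp [ 0.5381 -0.2467  0.0742] yaw 0.181 q6 -2.35 tiltz [-0.  0. -1.] F [-0.2 -0.8 -0.5] open 0.227 t 22.65
```

View pics/s2.png

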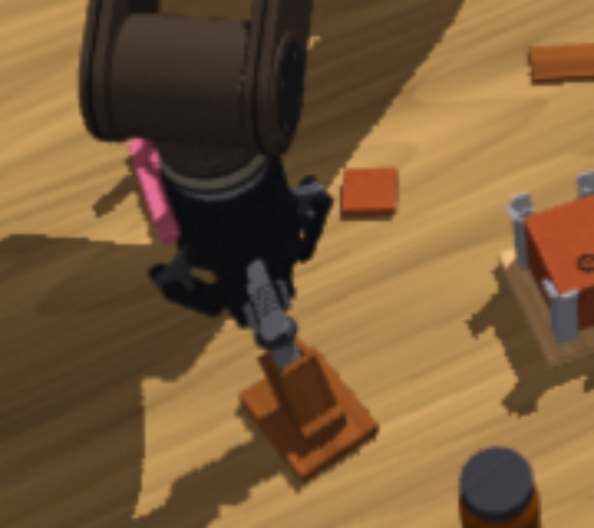

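Scene view: the barrel has cleared the tube by about 20 mm and the gauge is held firmly. Now I'll pivot it about the far mouth edge with a light grip.

```bash
python3 -m inch '[{"slide":[-0.14,0,-0.05],"turn":0,"grip":1.5},{"slide":[-0.41,0,-0.19],"turn":0,"grip":1.5},{"slide":[-0.68,0,-0.32],"turn":0,"grip":1.5},{"slide":[-0.97,0,-0.43],"turn":0,"grip":1.5},{"slide":[-1.25,0,-0.54],"turn":0,"grip":1.5},{"slide":[-1.55,0,-0.63],"turn":0,"grip":1.5},{"slide":[-1.84,0,-0.7],"turn":0,"grip":1.5},{"slide":[-2.14,0,-0.76],"turn":0,"grip":1.5},{"slide":[-2.3,0,-0.78],"turn":0,"grip":1.5},{"slide":[-2.3,0,-0.78],"turn":0,"grip":1.5},{"slide":[-2.3,0,-0.78],"turn":0,"grip":1.5}]' 20
python3 - <<'E'
from h import *
go([.5456,-.2456,.057],.183)
a=cam('scene');np.savez('s3.npz',im=a[0],d=a[1],K=a[2],D=a[3],W=a[4])
w=cam('wrist');np.savez('w9.npz',im=w[0],d=w[1],K=w[2],D=w[3],W=w[4])
A=cv2.resize(a[0][190:300,170:280],(400,400));cv2.imwrite('pics/s3.png',np.hstack([A,w[0][200:400,220:420].repeat(2,0).repeat(2,1)])[...,::-1])
E
```

```text
time: 23.8
eef_pos: [0.5578, -0.2429, 0.0805]
tcp_rot: [-0.091, 0.996, 0.001, -0.004]
contact_force: [-5.3, -3.2, -2.6]
opening: 0.222
finger_force: 41.3
slide [ 1.23 -0.05  2.36] turn -0.001 tcp [ 0.5578 -0.2429  0.0805] yaw 0.182 q6 -2.33 tiltz [-0.008  0.    -1.   ] F [-5.3 -3.2 -2.6] open 0.222 t 23.8
```

View pics/s3.png

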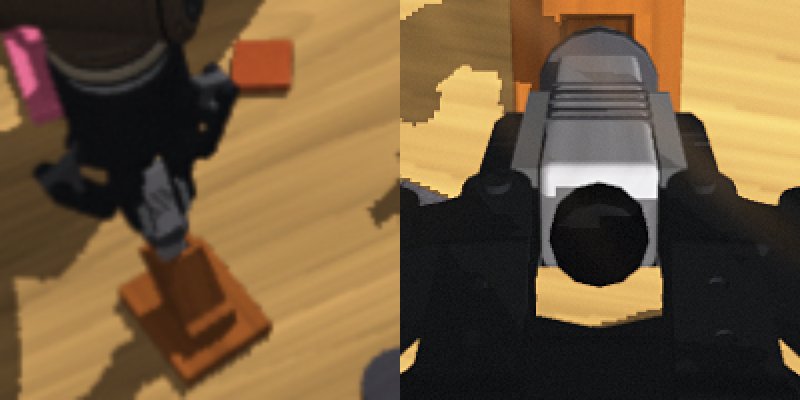

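Left (scene): the gauge stands straighter over the tube. Right (wrist crop): the cap disc is at (600,235) with the grip face and flange above it. I'll get the tilt from depth.

```bash
cat >> h.py <<'E'
def tilt(w):
    C=cloud(*w[1:]);s=ctrl.get_state();M=R.from_quat(s['tcp_rot']).as_matrix()
    P=(C-s['eef_pos'])@M   # tool coords
    out=[]
    for nm,(u0,u1,v0,v1) in(('face',(303,337,246,275)),('cap',(305,335,300,332))):
        q=P[v0:v1,u0:u1].reshape(-1,3);
        for _ in range(3):
            c=np.median(q,0);q=q[np.linalg.norm(q-c,axis=1)<.03];n=np.linalg.svd(q-q.mean(0))[2][2];r=(q-q.mean(0))@n;q=q[abs(r)<2.5*r.std()+1e-4]
        n*=np.sign(n[0] if nm=='face' else -n[2])
        ang=np.arctan2(n[2],n[0]) if nm=='face' else np.arctan2(n[0],-n[2])
        print(nm,len(q),'mean mm',(q.mean(0)*1000).round(1),'n',n.round(3),'lean to robot',round(ang,3))
E
python3 - <<'E'
from h import *
f=np.load('w9.npz');w=[f[k] for k in('im','d','K','D','W')];tilt(w)
f=np.load('s3.npz')
C=cloud(*w[1:]);s=ctrl.get_state();M=R.from_quat(s['tcp_rot']).as_matrix();P=(C-s['eef_pos'])@M*1000
for v in range(215,340,6):print(v,P[v,320].round(1),w[0][v,320])
E
```

```text
face 974 mean mm [ 16.5   0.1 -65.8] n [ 0.997 -0.     0.077] lean to robot 0.077
cap 929 mean mm [ 11.4   0.  -94. ] n [ 0.13  -0.011 -0.991] lean to robot 0.13
215 [ 18.9   0.5 -21.1] [57 55 59]
221 [ 15.7   0.5 -21.4] [95 91 94]
227 [ 12.5   0.5 -21.6] [104  95  96]
233 [ 13.7   0.4 -32.6] [126 115 110]
239 [ 14.7   0.4 -42.2] [114 104  96]
245 [ 15.1   0.4 -49.5] [67 58 54]
251 [ 15.7   0.3 -56.6] [122 120 121]
257 [ 15.8   0.3 -62.3] [99 96 97]
263 [ 16.1   0.3 -68. ] [121 119 121]
269 [ 17.1   0.3 -74.4] [116 115 118]
275 [ 17.5   0.2 -79.4] [120 119 122]
281 [ 18.3   0.2 -84.7] [153 152 153]
287 [ 16.6   0.2 -85.6] [237 235 237]
293 [ 16.2   0.2 -88.5] [10 11 12]
299 [ 16.8   0.2 -92.8] [15 18 16]
305 [ 15.1   0.2 -93.5] [30 30 32]
311 [ 13.6   0.2 -94.5] [14 12 10]
317 [ 10.9   0.2 -93.8] [18 13 15]
323 [  8.8   0.2 -94. ] [18 16 19]
329 [  6.2   0.2 -93.5] [14 16 14]
335 [  4.6   0.2 -94.5] [19 20 20]
```

```bash
python3 -m inch '[{"slide":[-0.3,0,-0.05],"turn":0,"grip":1.5},{"slide":[-0.6,0,-0.07],"turn":0,"grip":1.5},{"slide":[-0.8,0,-0.08],"turn":0,"grip":1.5},{"slide":[-0.8,0,-0.08],"turn":0,"grip":1.5},{"slide":[-0.8,0,-0.08],"turn":0,"grip":1.5},{"slide":[-0.8,0,-0.08],"turn":0,"grip":1.5}]' 20
python3 - <<'E'
from h import *
w=cam('wrist');tilt(w);go([.5456,-.2456,.057],.183)
E
```

```text
time: 24.5
eef_pos: [0.5657, -0.2414, 0.0813]
tcp_rot: [-0.091, 0.996, 0.001, -0.004]
contact_force: [-5.0, -2.1, -2.3]
opening: 0.225
finger_force: 41.4
face 970 mean mm [ 16.5   0.1 -65.9] n [ 0.999 -0.006 -0.035] lean to robot -0.035
cap 954 mean mm [ 11.1   0.  -93.2] n [ 0.79   0.034 -0.612] lean to robot 0.912
slide [ 2.04 -0.05  2.45] turn -0.001 tcp [ 0.5657 -0.2414  0.0814] yaw 0.182 q6 -2.32 tiltz [-0.008  0.    -1.   ] F [-6.5 -2.3 -3.2] open 0.228 t 24.55
```

```bash
python3 -m inch '[{"slide":[0.3,0,-0.2],"turn":0,"grip":1.5},{"slide":[0.35,0,-0.8],"turn":0,"grip":1.5},{"slide":[0.35,0,-1.6],"turn":0,"grip":1.5},{"slide":[0.35,0,-2.8],"turn":0,"grip":1.5},{"slide":[0.35,0,-4.5],"turn":0,"grip":1.5},{"slide":[0.35,0,-7],"turn":0,"grip":1.5},{"slide":[0.35,0,-9],"turn":0,"grip":1.5},{"slide":[0.35,0,-9],"turn":0,"grip":1.5},{"slide":[0.35,0,-9],"turn":0,"grip":1.5},{"slide":[0.35,0,-9],"turn":0,"grip":1.5}]' 60
python3 - <<'E'
from h import *
w=cam('wrist');np.savez('w10.npz',im=w[0],d=w[1],K=w[2],D=w[3],W=w[4]);tilt(w)
C=cloud(*w[1:]);s=ctrl.get_state();M=R.from_quat(s['tcp_rot']).as_matrix();P=(C-s['eef_pos'])@M*1000
for v in range(200,290,9):print(v,P[v,320].round(1))
a=cam('scene');np.savez('s4.npz',im=a[0],d=a[1],K=a[2],D=a[3],W=a[4])
go([.587,-.013,.17],.183)
E
```

```text
time: 25.55
eef_pos: [0.5646, -0.2413, 0.1719]
tcp_rot: [-0.091, 0.996, 0.001, -0.001]
contact_force: [0.3, 1.0, -1.6]
opening: 0.224
finger_force: 60.4
face 979 mean mm [ 16.3   0.1 -66.3] n [ 1.     0.001 -0.031] lean to robot -0.031
cap 947 mean mm [ 11.    0.  -93.7] n [ 0.716  0.033 -0.698] lean to robot 0.798
200 [12.3  0.6 26.3]
209 [ 23.    0.4 -24.3]
218 [ 18.1   0.4 -24.3]
227 [ 17.1   0.4 -34. ]
236 [ 17.1   0.3 -45.1]
245 [ 16.5   0.3 -53.2]
254 [ 16.8   0.3 -62.3]
263 [ 16.    0.3 -68.5]
272 [ 15.6   0.2 -74.7]
281 [ 15.4   0.2 -80.5]
slide [-6.33 22.05  0.17] turn -0.002 tcp [ 0.5644 -0.2413  0.1714] yaw 0.181 q6 -2.32 tiltz [-0.002  0.002 -1.   ] F [ 0.2 -0.7 -0.9] open 0.222 t 25.65
```

The gauge is out of the stand and about 0.03 rad from upright, with the tip 9.7 mm along tool x and 34 mm below the TCP. I'll carry it over to just above the ring.

```bash
python3 -m inch '[{"slide":[-0.7,2,0],"turn":0,"grip":1.5},{"slide":[-1.7,5,0],"turn":0,"grip":1.5},{"slide":[-2.8,8.5,0],"turn":0,"grip":1.5},{"slide":[-4,12,0],"turn":0,"grip":1.5},{"slide":[-5.2,15.5,0],"turn":0,"grip":1.5},{"slide":[-6.3,19,0],"turn":0,"grip":1.5},{"slide":[-7.1,21.3,0],"turn":0,"grip":1.5},{"slide":[-7.33,22.06,0],"turn":0,"grip":1.5},{"slide":[-7.33,22.06,1.5],"turn":0,"grip":1.5},{"slide":[-7.33,22.06,3],"turn":0,"grip":1.5},{"slide":[-7.33,22.06,3],"turn":0,"grip":1.5},{"slide":[-7.33,22.06,3],"turn":0,"grip":1.5},{"slide":[-7.33,22.06,3],"turn":0,"grip":1.5},{"slide":[-7.33,22.06,3],"turn":0,"grip":1.5}]'
python3 - <<'E'
from h import *
w=cam('wrist');np.savez('w11.npz',im=w[0],d=w[1],K=w[2],D=w[3],W=w[4]);tilt(w)
cv2.imwrite('pics/w11.png',cv2.resize(w[0][60:290,200:440],None,fx=2.4,fy=2.4)[...,::-1])
go([.5968,-.0111,.13],.181)
E
```

```text
time: 27.05
eef_pos: [0.5981, -0.0123, 0.1437]
tcp_rot: [-0.09, 0.996, -0.0, 0.001]
contact_force: [0.4, 0.8, -1.4]
opening: 0.228
finger_force: 60.3
face 972 mean mm [ 16.5  -0.  -65.8] n [ 1.     0.002 -0.029] lean to robot -0.029
cap 946 mean mm [ 11.1  -0.1 -93.2] n [ 0.725  0.06  -0.686] lean to robot 0.814
slide [0.11 0.12 1.38] turn -0.0 tcp [ 0.5981 -0.0121  0.1438] yaw 0.181 q6 -1.94 tiltz [ 0.001 -0.    -1.   ] F [-0.2 -0.  -1.1] open 0.222 t 27.1
```

View pics/w11.png

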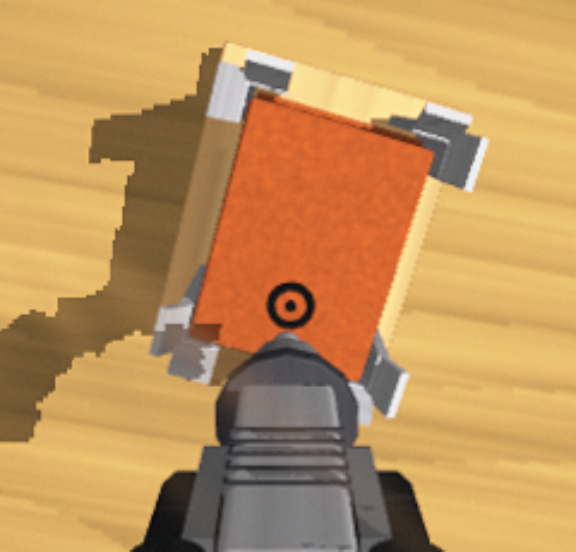

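Crop view: the ring centre is at (291,305), full px (321.2,187.1), and the plunger tip just shows at (287,335), full px (319.6,199.6). I'll compute both in tool axes.

```bash
python3 - <<'E'
from h import *
f=np.load('w11.npz');w=[f[k] for k in('im','d','K','D','W')]
s=ctrl.get_state();M=R.from_quat(s['tcp_rot']).as_matrix();p=s['eef_pos']
g=cv2.cvtColor(w[0],cv2.COLOR_RGB2HSV)[...,2];sub=np.zeros_like(g);sub[174:198,308:335]=255
v,u=np.where((sub>0)&(g<60));print('ring px',(u.min()+u.max())/2,(v.min()+v.max())/2,len(u))
r=plane([((u.min()+u.max())/2,(v.min()+v.max())/2)],.075,*w[2:])[0];print('ring',r,'tool mm',(M.T@(r-p)*1000).round(1))
P=(cloud(*w[1:])-p)@M*1000
for v in range(196,206):print(v,P[v,319].round(1),P[v,320].round(1))
E
```

```text
ring px 321.0 187.0 140
ring [ 0.58758642 -0.01258693  0.075     ] tool mm [10.5  1.5 68.8]
196 [ 2.7 -0.1 70.1] [ 3.1  0.7 68.7]
197 [ 2.2 -0.1 69.2] [ 2.1  0.7 69.3]
198 [13.4 -0.1 28.6] [13.3  0.5 28.9]
199 [12.9 -0.1 27.8] [13.2  0.5 26.6]
200 [12.5 -0.1 26.8] [12.6  0.5 26.5]
201 [18.5 -0.2  5. ] [18.4  0.4  5.5]
202 [18.2 -0.2  3.8] [18.6  0.4  2.6]
203 [18.2 -0.2  1.9] [18.5  0.4  0.9]
204 [18.4 -0.2 -0.6] [18.6  0.4 -1.3]
205 [ 23.8  -0.2 -19.3] [ 23.7   0.3 -19.1]
```

```bash
python3 -m inch '[{"slide":[0.1,0.13,0.8],"turn":0,"grip":1.5},{"slide":[0.1,0.13,1.6],"turn":0,"grip":1.5},{"slide":[0.1,0.13,2.4],"turn":0,"grip":1.5},{"slide":[0.1,0.13,3],"turn":0,"grip":1.5},{"slide":[0.1,0.13,3],"turn":0,"grip":1.5},{"slide":[0.1,0.13,3],"turn":0,"grip":1.5},{"slide":[0.1,0.13,3],"turn":0,"grip":1.5}]'
python3 - <<'E'
from h import *
w=cam('wrist');np.savez('w12.npz',im=w[0],d=w[1],K=w[2],D=w[3],W=w[4])
s=ctrl.get_state();M=R.from_quat(s['tcp_rot']).as_matrix();p=s['eef_pos'];print(p,'yaw',np.arctan2(-M[0,1],M[1,1]))
r=np.array([.5876,-.0126,.075]);print('ring tool',(M.T@(r-p)*1000).round(1),s['contact_force'])
P=(cloud(*w[1:])-p)@M*1000
for v in range(188,206,2):print(v,P[v,319].round(1),P[v,321].round(1),w[0][v,320])
E
```

```text
time: 27.8
eef_pos: [0.5967, -0.0106, 0.1134]
tcp_rot: [-0.09, 0.996, -0.0, 0.0]
contact_force: [-0.1, -0.1, -0.9]
opening: 0.223
finger_force: 60.3
[ 0.59678675 -0.01059654  0.11356843] yaw 0.18119133335802898
ring tool [ 9.4 -0.3 38.6] [ 0.74820492 -1.53136252 -0.24320939]
188 [17.7  0.  38.7] [17.4  1.4 39.5] [197  92  45]
190 [16.   0.  39.6] [16.3  1.4 38.6] [17 19 19]
192 [14.8  0.  38.5] [14.9  1.4 38.3] [42 31 27]
194 [13.4  0.1 38.6] [13.2  1.4 39.1] [220 104  47]
196 [11.6  0.1 39.6] [11.9  1.4 38.8] [225 108  49]
198 [13.2  0.  29.3] [10.4  1.4 38.9] [110  90  85]
200 [12.7  0.  26.5] [12.4  1.4 27.5] [134 132 132]
202 [18.9  0.   1.9] [18.5  1.2  3.4] [89 87 88]
204 [18.2  0.   0.4] [18.2  1.2  0.3] [77 73 75]
```

```bash
python3 -m inch '[{"slide":[0,0,0.2],"turn":0,"grip":1.5},{"slide":[0,0,0.4],"turn":0,"grip":1.5},{"slide":[0,0,0.6],"turn":0,"grip":1.5},{"slide":[0,0,0.8],"turn":0,"grip":1.5},{"slide":[0,0,0.95],"turn":0,"grip":1.5},{"slide":[0,0,1.1],"turn":0,"grip":1.5},{"slide":[0,0,1.1],"turn":0,"grip":1.5},{"slide":[0,0,1.1],"turn":0,"grip":1.5},{"slide":[0,0,1.1],"turn":0,"grip":1.5}]'
python3 - <<'E'
from h import *
w=cam('wrist');np.savez('w13.npz',im=w[0],d=w[1],K=w[2],D=w[3],W=w[4]);tilt(w)
s=ctrl.get_state();M=R.from_quat(s['tcp_rot']).as_matrix();p=s['eef_pos']
r=np.array([.5876,-.0126,.075]);print('ring tool',(M.T@(r-p)*1000).round(1),s['contact_force'],p,s['dq'].round(3))
print('lid');rect(*w,(220,420,60,195),.075)
E
```

```text
time: 28.75
eef_pos: [0.5964, -0.0105, 0.1022]
tcp_rot: [-0.091, 0.996, -0.0, 0.0]
contact_force: [-0.5, 0.4, 1.1]
opening: 0.224
finger_force: 60.5
face 976 mean mm [ 16.5   0.1 -65.9] n [ 1.    -0.001 -0.027] lean to robot -0.027
cap 951 mean mm [ 11.1   0.1 -93.3] n [ 0.742  0.052 -0.668] lean to robot 0.838
ring tool [ 9.  -0.4 27.2] [-0.11235914 -0.28822942  1.25664115] [ 0.59642524 -0.0105711   0.10221455] [ 0.002  0.002  0.001 -0.     0.001  0.001]
lid
rect [558.  -10.1] [58.9 60.7] ang 84.62 z med 0.0743 7575
```

The plunger is about 6–7 mm in at roughly 2.3 N, lean is 0.03 rad, and the tip is within about 1 mm of the ring. Handing in.

```bash
python3 -c "
from plant import ctrl
print(ctrl.sign_off())"
```

```text
the job is handed in; nothing more can be done
None
```

I handed the job in at about 29 s, with no verdict returned: by my measurements the collar and lid are seated within 2 mm of centre, and the gauge is held about 0.03 rad off upright, its tip about 1 mm from the ring mark and the plunger about 6–7 mm in.

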